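# Open the tasting ledge

## Task

Open the shop's tasting ledge: pull the front flap of the little wooden sample cabinet all the way down until it stops level, then stand the honey jar (golden lid) and the small cream jar (white lid; not the bigger white-lidded one over by the purple-lidded jars) upright next to each other on the lowered flap, wholly on it. Keep the jars upright and set them down, do not drop them; leave the red-lidded jar, the golden tin and the sprinkle jar where they are.

Things in the scene. Friction and masses are not known exactly. Their poses are not given: they have to be found in the camera images.
- flap (a joint): angle of the cabinet's front flap, rad: 0 = shut, upright; 1.571 = fully down, level, against its stop, its inner face then being the ledge, 50 mm above the counter. Stiff hinge: the flap stays at any angle; about 1.5 N at the tab moves it. May start a little ajar. Pale wooden board 220 mm wide, 110 mm tall, 12 mm thick, with a brass tab on top.
- flap_hinge (a point): middle of the flap's hinge line on the fixed dark wooden cabinet (110 mm deep, 220 wide, flat roof 145 mm above the counter), 50 mm above the counter. Does not turn with the flap: x level into the cabinet, y left along the hinge as one faces the cabinet, z up. The flap swings down towards -x; shut, its inner face is at x = 0, its outer face at x = -12 mm.
- ledge (a point): centre of the flap's inner face (which becomes the ledge, 110 mm deep and 220 mm wide), 55 mm from the hinge line. Turns with the flap: x is the normal of the inner face (points up when the flap is fully down), y runs along the hinge, z points from the hinge to the tab (level, away from the cabinet, when down).
- flap_tab (a point): middle of the tip of the brass tab (70 mm wide, 10 mm thick), which rises 28 mm above the middle of the flap's top edge; 138 mm from the hinge line, halfway through the thickness. Turns with the flap, axes as at ledge. When shut, the flap's top edge stands 15 mm and the tab's tip 43 mm above the cabinet's roof, with free space behind them.
- honey_jar_center (a point): centre of the honey jar, halfway up: amber body 54 mm across, golden lid 48 mm across on its top 12 mm, 75 mm tall, about 0.2 kg. z is its upright axis.
- cream_jar_center (a point): centre of the small cream jar, halfway up (a bigger, fixed white-lidded jar among purple-lidded ones at the far left is not it): caramel-coloured body 50 mm across, white lid 44 mm across on its top 10 mm, 60 mm tall, about 0.2 kg. z is its upright axis.
- red_jar_center (a point): centre of the red-lidded dark jar, halfway up: 54 mm across, 70 mm tall. To be left where it stands.
- gold_tin: low round golden tin, 65 mm across, 36 mm tall; origin at the centre of its underside. To be left alone.
- spice_jar: slim sprinkle jar with green label and black cap, 45 mm across, 105 mm tall; origin at the centre of its underside. To be left alone.
Not all that is in view belongs to the job. Leave any turquoise look-alike of the part that bears cream_jar_center alone.

How it is judged:
By the outcome, as a careful person would: the job done as asked, in the order asked, and still so for the second after the job is handed in, with the robot touching nothing.
It also fails if it takes over 70 s, if anything falls off the work surface, if the arm or the gripper's body presses on something with over 40 N, if the wrist force passes 120 N, or if a joint passes its speed limit or range.

## Robot

A 7-joint arm with a two-finger parallel gripper is mounted at the origin on a cart in front of the work surface, level with it; the furniture and walls round the work are solid. World frame = base frame: x ahead of the robot, y to its left, z up, the work surface at z = 0. Lengths are in m, angles in degrees, forces in N, time in s.
With the tool pointing down it reaches from about 0.425 to 0.875 m from the base axis. Payload 4.7 kg.
Tool frame: the origin (TCP) lies at the very end of the fingers, on their centre line; the grasp point (between the pads) lies 19 mm behind it; z points along the fingers, y is the direction in which the jaws open and shut (so a half turn about z gives the same grasp; the last joint's range is limited). The gripper opens to 87 mm and grips with 3 to 60 N. Pads are 19 mm wide; open, the fingers measure 117 mm over their backs; the gripper's body (75 mm by 190 mm) begins 51 mm behind the grasp point.
Start: joints at [67.042, 18.392, -4.016, 83.108, 1.295, 78.541, -3.26], TCP at [0.262, -0.595, 0.223] pointing down, gripper open.
Joint ranges: [-163.93, 163.93], [-17.29, 119.83], [-79.2, 71.16], [3.27, 140.29], [-89.18, 269.18], [5.43, 117.66], [-154.24, 154.24]. Speed limits (degrees/s): [147.25, 147.25, 180, 180, 180, 180, 180].

## Interface

Orientations are given as [roll, pitch, yaw] about the fixed x, y, z axes, in that order (R = Rz(yaw) Ry(pitch) Rx(roll)).
In Python, from station import * gives the robot as it stands.
- The arm moves only by the shell command python3 -m handwheel 'ROWS' [OPENING] [FORCE]. ROWS is text: rows parted by semicolons, each of 6 numbers parted by spaces: the shift along the world's x, y, z in m, then the turn, a rotation vector about the world's x, y, z in degrees. A call has 1 to 10 rows; each row is the pose to reach, as a shift and turn from the pose measured when the call began; what a row does not reach only later rows make up. A row lasts 1/10 s, in which the tool goes at most 50 mm and 8.59 degrees, less where a joint would pass 70% of its speed; a pose out of reach is approached as far as the arm can. A call with a gripper value outside its range is refused whole. OPENING is the finger opening in m, from 0 to 0.087, set as the call begins (- or left out, the last holds). The fingers move at their own pace and stop on an object; FORCE is the grip in N (left out, the last holds). Time passes only in rows, so rows that repeat a pose let the fingers close. It gives the time, the measured TCP pose, the force and the opening at its end, in the units of the state.
- sense(): the state, without advancing time (a new reading comes with each control period).
- grab_frame(name): name is "side" or "top" or "wrist"; returns a dict with "frame" (384x512x3 uint8, red, green, blue), "K" (3x3 intrinsics, pixels), "position" and "rotation" of the camera in the world. Camera axes: x right, y up, looking along -z (the intrinsics and any distortion apply to the point x, -y, -z); pixel columns grow to the right and rows downward; lengths in m; the calibration is good to about 2 mm. A picture is of the moment at which its call begins. There is no depth.
- job_done(): hands the job in, once; it reports no verdict.
The state is a dict: "time": time; "q": joint angles; "joint_velocities": joint speeds; "joint_torque": joint torques, N m; "position": TCP position; "eef_rot": TCP orientation; "ft_force": force on the tool from outside, world axes, zero at the start; "moment": the same for the moment, N m; "grip_width": finger opening in m.
Only numpy, scipy, OpenCV 4.12 (cv2) and the standard library are available. Lean on these libraries where they do the work, as an engineer would, in place of code of your own. Each camera call takes 0.05 s, during which the arm holds its last target.

## Working session

There is one attempt and no reset: what is moved stays moved. The work goes in short steps, Python scripts to look and compute and a shell command to move; the robot and the scene stay as the last step left them, time stands still between calls to the robot, and variables do not carry over. Pictures are saved under pics/ and viewed, and the job is handed in when it is done.

```bash
mkdir -p pics; ls
python3 - <<'E'
from station import *
import cv2
s=sense();print(s)
for n in ["side","top","wrist"]:
    f=grab_frame(n);cv2.imwrite(f"pics/{n}0.png",f["frame"][:,:,::-1]);print(n,f["K"],f["position"],f["rotation"],[k for k in f])
E
```

```text
pics
{'time': 0.0, 'q': array([67.04149937, 18.43718633, -4.01714887, 83.17476536,  1.29638229,
       78.54006962, -3.25860574]), 'joint_velocities': array([-0.07283622,  0.02311059, -0.03792461,  0.09548349,  0.03698002,
        0.04743197, -0.00333496]), 'joint_torque': array([-5.03824904e-04, -4.91292679e+01, -4.04128404e-01, -3.12524593e+01,
       -6.39816304e-02,  4.37782297e-02,  1.80176758e-04]), 'position': array([ 0.26169617, -0.59439313,  0.22148416]), 'eef_rot': array([-1.79893305e+02,  6.57977391e-03,  2.37714582e+01]), 'ft_force': array([ 0.32575266,  0.57132122, -0.05476288]), 'moment': array([-0.01725435, -0.00218215,  0.01668381]), 'grip_width': 0.08700589097284475}
side [[356.60020541   0.         255.95780944]
 [  0.         356.60020541 191.68851088]
 [  0.           0.           1.        ]] [ 0.40045719 -0.46472955  0.55384983] [61.09930217  0.25270155 -7.08603921] ['frame', 'K', 'position', 'rotation']
top [[430.53457447   0.         250.76838696]
 [  0.         430.53457447 190.54907332]
 [  0.           0.           1.        ]] [0.24899273 0.25521921 1.30898946] [ 1.16894050e+01 -4.55079043e-02 -9.06101677e+01] ['frame', 'K', 'position', 'rotation']
wrist [[272.64519678   0.         255.56777237]
 [  0.         272.64519678 193.65950596]
 [  0.           0.           1.        ]] [ 0.32426947 -0.56757063  0.38257472] [-14.36753386   0.09449178 -66.22436505] ['frame', 'K', 'position', 'rotation']
```

View pics/side0.png

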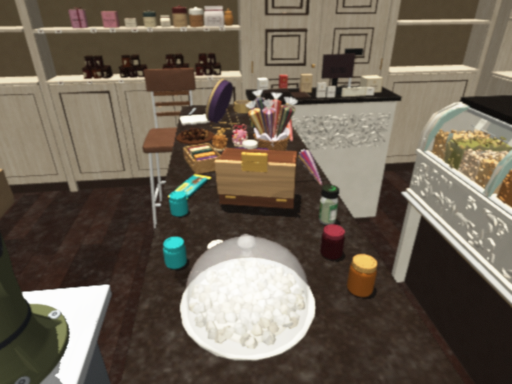

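View pics/top0.png

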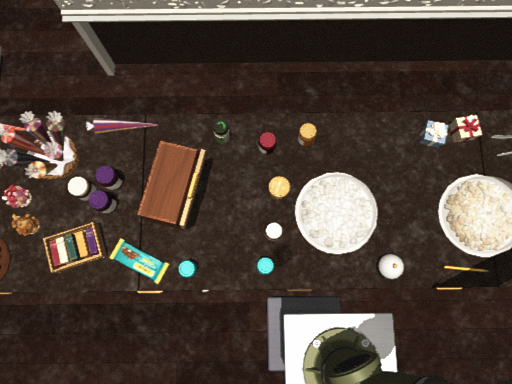

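View pics/wrist0.png

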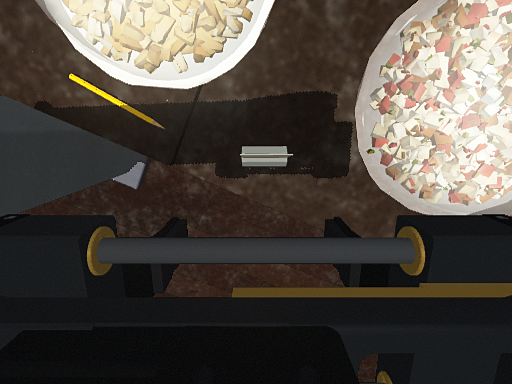

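Top view: image up is +x and left is +y. 
- **Cabinet:** roof at (168,182), flap facing right (−y).
- **Cream candidates:**
  - the small white lid at (274,231), in the open
  - the bigger white lid at (79,187), beside the purple jars, so not it
  - turquoise look-alikes at (187,269) and (265,266), so no
- **Honey candidates:**
  - the orange jar at (308,130)
  - the flat golden tin at (280,187), so no

I choose (274,231) for cream and (308,130) for honey. Next I'll check both in a close crop and measure.

```bash
cat > h.py <<'E'
from station import *
import cv2, numpy as np
from scipy.spatial.transform import Rotation as Ro
def cam(n):
    f=grab_frame(n); f["R"]=Ro.from_euler('xyz',f["rotation"],degrees=True).as_matrix(); f["p"]=np.array(f["position"]); return f
def ray(f,u,v):
    K=f["K"]; d=np.array([(u-K[0,2])/K[0,0],-(v-K[1,2])/K[1,1],-1.]); d=f["R"]@d; return f["p"],d/np.linalg.norm(d)
def onz(f,u,v,z):
    p,d=ray(f,u,v); return p+d*(z-p[2])/d[2]
def tri(f,a,g,b):
    p,d=ray(f,*a);q,e=ray(g,*b)
    s=np.linalg.lstsq(np.c_[d,-e],q-p,rcond=None)[0]
    return (p+d*s[0]+q+e*s[1])/2, np.linalg.norm(p+d*s[0]-q-e*s[1])
def pix(f,P):
    c=f["R"].T@(np.array(P)-f["p"]);K=f["K"]
    return K[0,0]*c[0]/-c[2]+K[0,2], -K[1,1]*c[1]/-c[2]+K[1,2]
def crop(f,u0,v0,u1,v1,s,name):
    cv2.imwrite(name,cv2.resize(f["frame"][v0:v1,u0:u1,::-1],None,fx=s,fy=s,interpolation=cv2.INTER_CUBIC))
E
python3 - <<'E'
from h import *
t=cam("top");s=cam("side")
crop(t,130,110,330,290,4,"pics/t1.png");crop(s,150,140,390,310,3,"pics/s1.png")
for n,(u,v),z in [("honey",(308,130),.075),("cream",(274,231),.06),("tin",(280,187),.036),("red",(268,142),.07),("spice",(221,131),.105),("dome",(337,213),.1),("tq",(265,266),.06),("tq2",(187,269),.06),("bigw",(79,187),.08),("edge near",(220,291),0),("edge far",(220,112),0)]:
    print(n,onz(t,u,v,z).round(3), )
E
```

```text
honey [0.689 0.077 0.075]
cream [0.387 0.185 0.06 ]
tin [0.522 0.163 0.036]
red [0.654 0.198 0.07 ]
spice [0.678 0.337 0.105]
dome [0.431 0.008 0.1  ]
tq [0.287 0.213 0.06 ]
tq2 [0.281 0.436 0.06 ]
bigw [0.519 0.753 0.08 ]
edge near [0.217 0.346 0.   ]
edge far [0.78  0.348 0.   ]
```

View pics/t1.png

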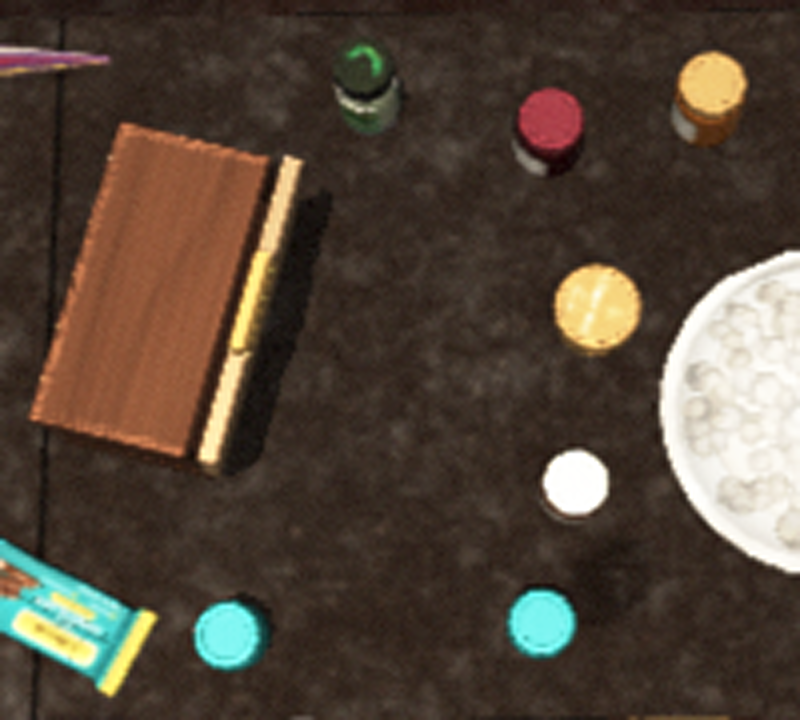

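View pics/s1.png

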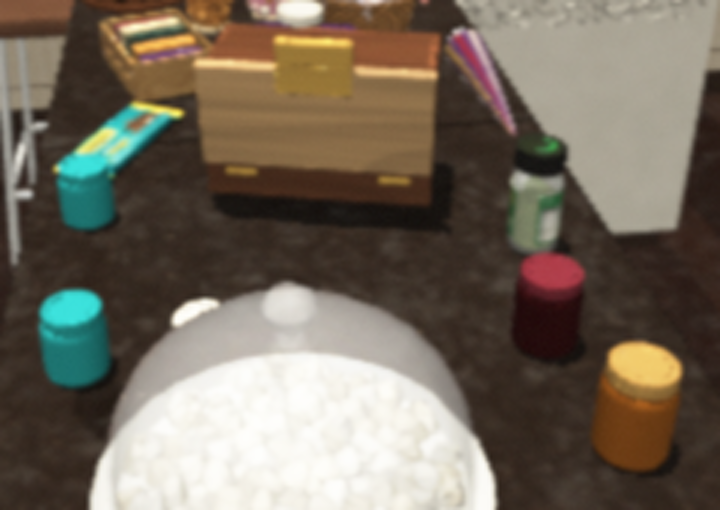

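The crops confirm both choices: the white lid at (274,231) and the golden-lidded amber jar at (308,130). There is a dome over the bowl beside them. The flap looks slightly ajar.

```bash
cat > m.py <<'E'
from h import *
def blob(f,lo,hi,box,inv=False):
    u0,v0,u1,v1=box; b=cv2.cvtColor(f["frame"],cv2.COLOR_RGB2HSV)[v0:v1,u0:u1]
    m=cv2.inRange(b,lo,hi); n,l,st,c=cv2.connectedComponentsWithStats(m)
    i=1+np.argmax(st[1:,4]); return (c[i]+[u0,v0]), st[i]
E
python3 - <<'E'
from m import *
t=cam("top");s=cam("side")
c,st=blob(t,(0,0,150),(180,80,255),(255,215,290,250));print("cream",c,st,onz(t,*c,.06).round(4))
c,st=blob(t,(10,80,175),(30,255,255),(293,118,323,140));print("honey lid",c,st,onz(t,*c,.075).round(4))
c2,st=blob(s,(10,80,150),(30,255,255),(340,250,385,272));print("honey side",c2,st,tri(t,c,s,c2), )
c,st=blob(t,(10,80,120),(30,255,255),(265,172,295,202));print("tin",c,st,onz(t,*c,.036).round(4))
# roof corners (crop/4 + offset)
A=lambda x,y:(130+x/4-.375,110+y/4-.375)
R=[onz(t,*A(*p),.145) for p in [(270,160),(187,457),(35,418),(122,125)]]
for r in R: print("roof",r.round(4))
S=lambda x,y:(150+x/3-.33,140+y/3-.33)
print("dims",[np.linalg.norm(R[i]-R[(i+1)%4]).round(3) for i in range(4)])
for nm,ta,sa in [("flap far top",(293,158),(437,67)),("flap near top",(209,464),(197,63)),("tab far tip",(266,252),(353,38)),("tab near tip",(240,352),(276,38))]:
    P,e=tri(t,A(*ta),s,S(*sa)); print(nm,P.round(4),round(e,4))
print("front bottom of cabinet", onz(s,*S(214,196),0).round(4),onz(s,*S(432,203),0).round(4))
print("hinge plates z.05", onz(s,*S(241,171),.05).round(4),onz(s,*S(394,181),.05).round(4))
E
```

```text
cream [273.59134615 230.33173077] [ 11   7  16  17 208] [0.3886 0.1864 0.06  ]
honey lid [307.64210526 130.31578947] [  7   5  16  16 190] [0.6879 0.0781 0.075 ]
honey side [364.29392971 261.79872204] [ 13   4  24  17 313] (array([0.69006932, 0.07736311, 0.07088679]), np.float64(0.0013814930822444367))
tin [278.9039548  186.54237288] [  3   4  22  23 354] [0.5238 0.1662 0.036 ]
roof [0.6091 0.4015 0.145 ]
roof [0.3995 0.4548 0.145 ]
roof [0.4273 0.5592 0.145 ]
roof [0.6359 0.5065 0.145 ]
dims [np.float64(0.216), np.float64(0.108), np.float64(0.215), np.float64(0.108)]
flap far top [0.607  0.383  0.1642] 0.005
flap near top [0.396  0.4382 0.1563] 0.0058
tab far tip [0.5337 0.3976 0.1899] 0.0052
tab near tip [0.4668 0.4143 0.1867] 0.0061
front bottom of cabinet [0.4072 0.4626 0.    ] [0.6211 0.4209 0.    ]
hinge plates z.05 [0.4338 0.4218 0.05  ] [0.5745 0.3842 0.05  ]
```

```bash
python3 -m handwheel '0.02 0.03 0.03 0 0 0; 0.06 0.06 0.06 0 0 3; 0.09 0.1 0.09 0 0 6; 0.12 0.14 0.11 0 0 10; 0.15 0.18 0.12 0 0 15; 0.18 0.22 0.13 0 0 20; 0.21 0.26 0.14 0 0 25; 0.24 0.3 0.14 0 0 30; 0.27 0.34 0.14 0 0 35; 0.3 0.38 0.14 0 0 40' 0 20
python3 - <<'E'
from h import *
t=cam("top");crop(t,0,0,512,384,1.5,"pics/t2.png")
E
```

```text
time: 1.35
position: [0.5494, -0.231, 0.3628]
eef_rot: [179.9, 0.0, 63.9]
ft_force: [-0.0, -2.0, -0.8]
grip_width: 0.015
```

View pics/t2.png

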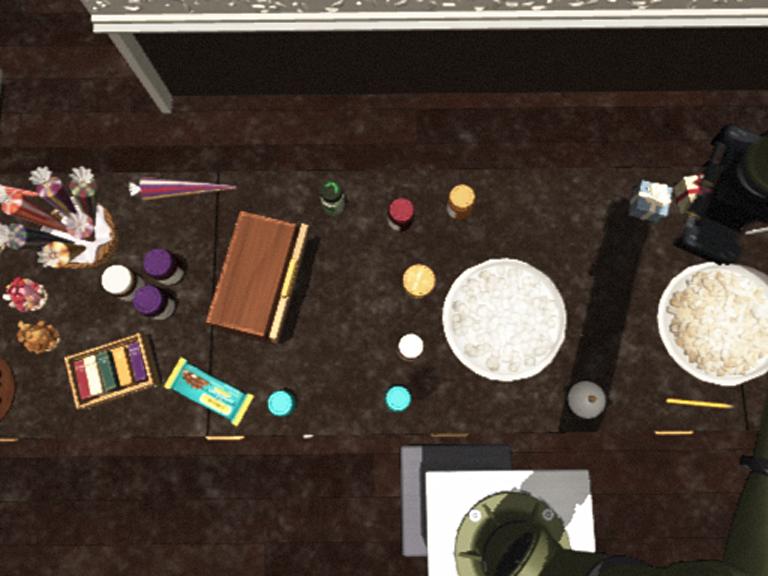

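The dome barely shows from above. I'll travel high and stop over the cabinet.

```bash
python3 -m handwheel '0 0.04 0 0 0 1; 0 0.09 0 0 0 2; 0 0.14 0 0 0 4; 0 0.19 0 0 0 5; 0 0.24 0 0 0 6; 0 0.29 0 0 0 8; -0.01 0.34 0 0 0 9; -0.02 0.39 0 0 0 10; -0.02 0.44 0 0 0 11; -0.03 0.49 0 0 0 12' 0
python3 -m handwheel '0 0.04 0 0 0 0; 0 0.09 0 0 0 0; -0.01 0.14 0 0 0 0; -0.01 0.18 -0.03 0 0 0; -0.01 0.18 -0.07 0 0 0;-0.01 0.18 -0.1 0 0 0; -0.01 0.18 -0.1 0 0 0'
python3 - <<'E'
from h import *
s=cam("side");crop(s,150,100,390,280,3,"pics/s2.png")
w=cam("wrist");crop(w,0,0,512,384,1.5,"pics/w2.png")
print(sense()["position"],sense()["eef_rot"])
p,d=ray(s,247,238);k=(0.01-p[1])/d[1];print("knob",p+d*k)
E
```

```text
time: 2.4
position: [0.526, 0.2655, 0.3624]
eef_rot: [179.9, -0.5, 76.9]
ft_force: [0.7, -0.4, -0.8]
grip_width: 0.0004
time: 3.1
position: [0.5147, 0.4433, 0.2569]
eef_rot: [-179.8, -0.0, 76.9]
ft_force: [-0.0, -1.1, 0.6]
grip_width: 0.0004
[0.51644966 0.44497464 0.26292828] [179.89637141  -0.44103871  76.82920768]
knob [0.44307789 0.01       0.20399276]
```

View pics/s2.png

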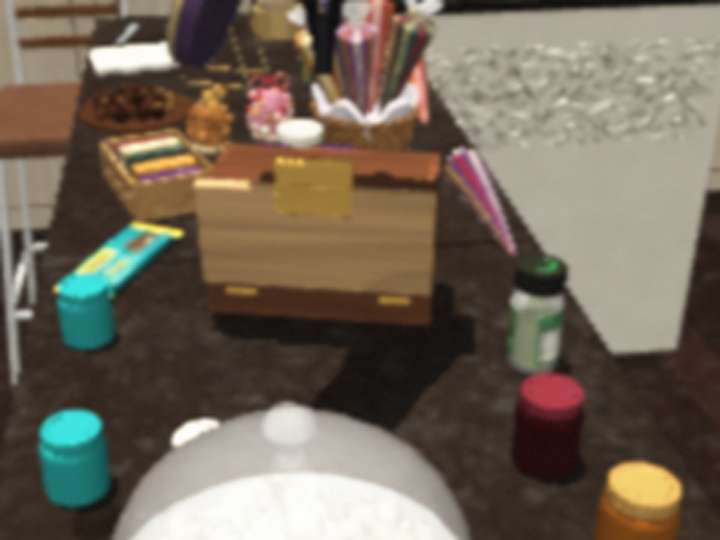

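View pics/w2.png

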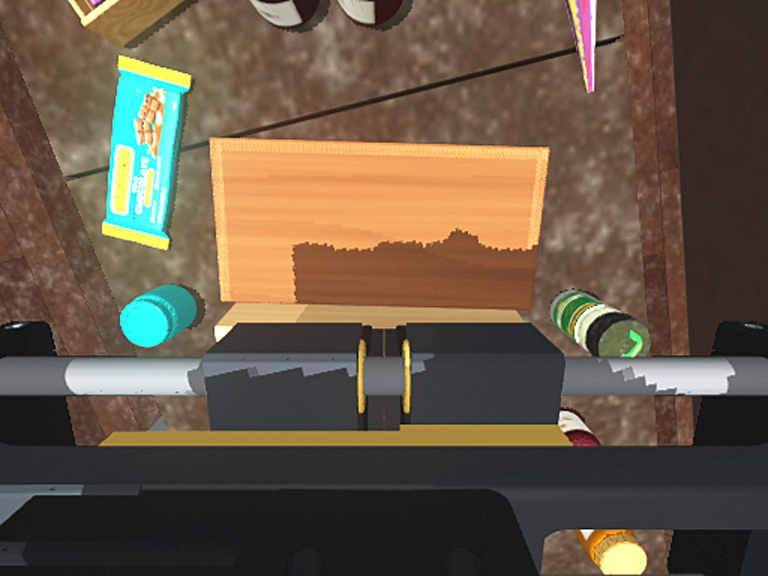

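The tip is over the roof, roughly 2 cm behind the tab. The dome knob is at about (0.44, 0.01, 0.20), so I'll stay clear of it. Lowering behind the tab now.

```bash
python3 -m handwheel '0 0 -0.03 0 0 0; 0 0 -0.06 0 0 0; 0 0 -0.08 0 0 -1; 0 0 -0.095 0 0 -1;0 0 -0.095 0 0 -1; 0 0 -0.095 0 0 -1'
python3 - <<'E'
from h import *
s=cam("side");crop(s,200,90,310,220,4,"pics/s3.png")
print(sense()["position"],sense()["eef_rot"],sense()["ft_force"])
E
```

```text
time: 3.8
position: [0.5172, 0.4455, 0.1698]
eef_rot: [179.8, -0.6, 75.8]
ft_force: [-0.3, 0.5, 0.7]
grip_width: 0.0005
[0.51729664 0.44580739 0.17010426] [179.80122962  -0.59351378  75.81686398] [-0.29353587  0.25679709  0.81279877]
```

View pics/s3.png

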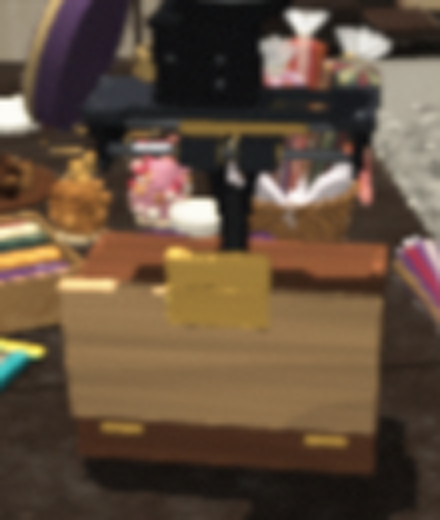

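The fingers (about (235,220) in the crop) stand behind the tab and above the roof. Now I'll pull along the arc.

```bash
python3 -m handwheel '-0.004 -0.015 -0.006 0 0 0; -0.0075 -0.03 -0.009 0 0 0; -0.01 -0.039 -0.011 0 0 0; -0.012 -0.048 -0.014 0 0 0; -0.014 -0.057 -0.018 0 0 0; -0.0165 -0.065 -0.022 0 0 0; -0.0185 -0.073 -0.027 0 0 0; -0.0205 -0.081 -0.033 0 0 0; -0.0205 -0.081 -0.033 0 0 0'
python3 - <<'E'
from h import *
s=cam("side");crop(s,190,90,330,240,4,"pics/s4.png")
print(sense()["position"],sense()["eef_rot"],sense()["ft_force"])
E
```

```text
time: 4.75
position: [0.4965, 0.3626, 0.1358]
eef_rot: [179.8, -0.4, 75.7]
ft_force: [0.4, 0.0, 0.2]
grip_width: 0.0008
[0.49669601 0.36340409 0.13637552] [179.82453307  -0.48566559  75.76082001] [ 0.02740076 -0.17338661 -0.01477966]
```

View pics/s4.png

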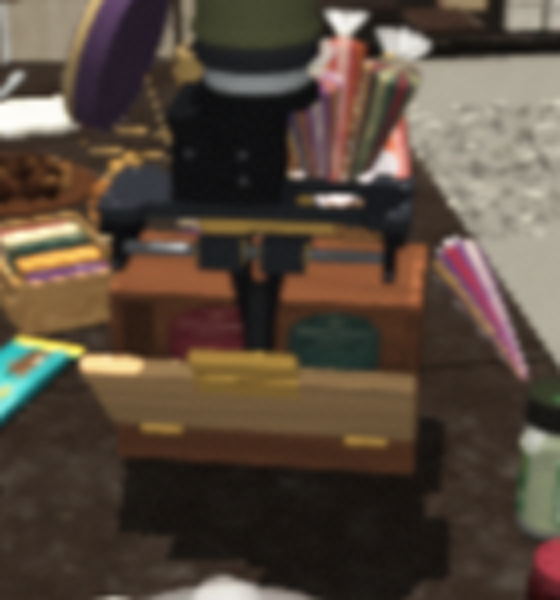

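The flap is open about 45° and following the fingers. Continuing.

```bash
python3 -m handwheel '-0.0025 -0.01 -0.015 0 0 0; -0.004 -0.015 -0.024 0 0 0; -0.005 -0.019 -0.032 0 0 0; -0.0055 -0.022 -0.041 0 0 0; -0.006 -0.024 -0.05 0 0 0; -0.0065 -0.026 -0.059 0 0 0; -0.007 -0.027 -0.068 0 0 0; -0.007 -0.027 -0.075 0 0 0; -0.007 -0.027 -0.08 0 0 0; -0.007 -0.027 -0.08 0 0 0'
python3 - <<'E'
from h import *
s=cam("side");crop(s,190,90,330,240,4,"pics/s5.png")
print(sense()["position"],sense()["eef_rot"],sense()["ft_force"])
E
```

```text
time: 5.8
position: [0.4892, 0.3364, 0.0555]
eef_rot: [179.9, -0.5, 75.8]
ft_force: [0.2, 0.6, 0.0]
grip_width: 0.0008
[0.48941174 0.33663018 0.05599155] [179.86420424  -0.48610189  75.77707812] [-0.41765485 -0.62672044  1.05546943]
```

View pics/s5.png

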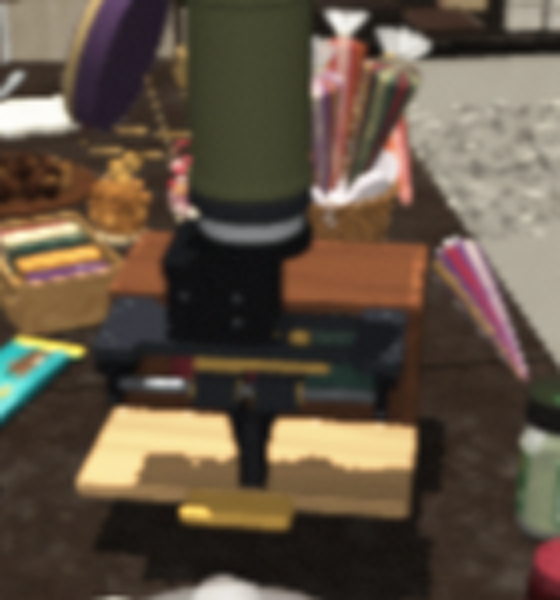

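Almost level. I'll press the last few millimetres in small steps and watch the force.

```bash
python3 -m handwheel '0 0 -0.003 0 0 0; 0 0 -0.005 0 0 0; 0 0 -0.006 0 0 0; 0 0 -0.006 0 0 0'; python3 -m handwheel '0 0 -0.001 0 0 0; 0 0 -0.002 0 0 0; 0 0 -0.002 0 0 0'
```

```text
time: 6.25
position: [0.4896, 0.337, 0.0505]
eef_rot: [179.8, -0.5, 75.8]
ft_force: [-0.4, -0.3, 2.7]
grip_width: 0.0005
time: 6.55
position: [0.4897, 0.337, 0.0503]
eef_rot: [179.8, -0.5, 75.8]
ft_force: [-3.7, -3.6, 13.0]
grip_width: 0.0007
```

The stop is reached: 13 N with z no longer falling. Raising and going to the honey jar.

```bash
python3 -m handwheel '0 0 0.04 0 0 0; 0 0 0.09 0 0 0; 0 0 0.14 0 0 0; 0.02 -0.03 0.17 0 0 0; 0.05 -0.07 0.17 0 0 0; 0.08 -0.105 0.17 0 0 0; 0.11 -0.145 0.17 0 0 0; 0.14 -0.18 0.17 0 0 0; 0.17 -0.22 0.17 0 0 0; 0.199 -0.2595 0.17 0 0 0' 0.087 20
python3 -m handwheel '0 0 0 0 0 0'
python3 - <<'E'
from m import *
S=sense();print(S["position"],S["eef_rot"])
t=cam("top");s=cam("side")
crop(t,130,90,340,290,3,"pics/t6.png");crop(s,200,150,400,310,4,"pics/s6.png")
E
```

```text
time: 7.55
position: [0.6896, 0.0756, 0.2199]
eef_rot: [179.8, -0.4, 75.8]
ft_force: [0.8, 0.7, -0.4]
grip_width: 0.0722
time: 7.65
position: [0.6931, 0.065, 0.2178]
eef_rot: [179.7, -0.2, 75.1]
ft_force: [-0.7, -0.7, -0.6]
grip_width: 0.0803
[0.69312901 0.06498062 0.2178417 ] [ 1.79730791e+02 -1.73872702e-01  7.50529446e+01]
```

View pics/t6.png

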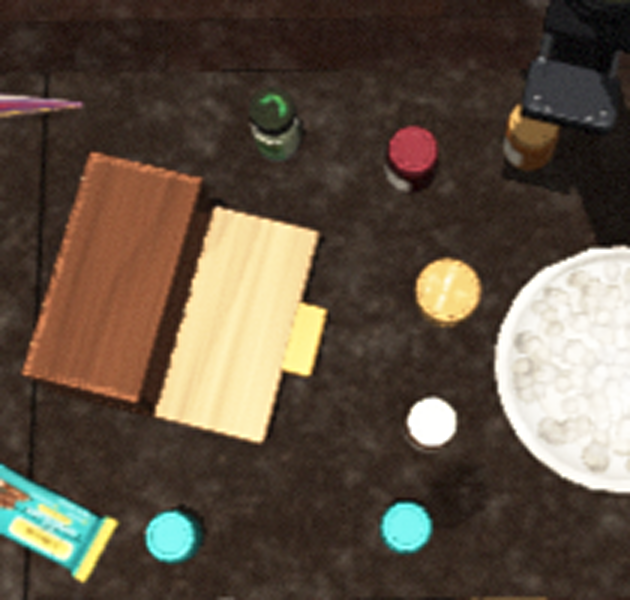

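View pics/s6.png

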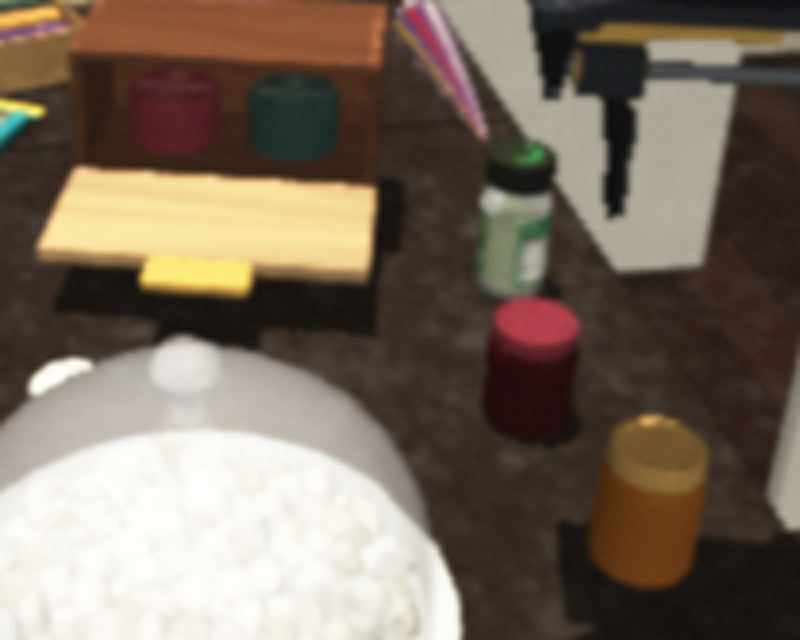

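The flap is level with its inner face up. The arm is still settling, so I'll measure the ledge and hold.

```bash
python3 -m handwheel '-0.004 0.0125 0 0 0 0.7; -0.004 0.0125 0 0 0 0.7;-0.004 0.0125 0 0 0 0.7'
python3 - <<'E'
from m import *
S=sense();print(S["position"],S["eef_rot"])
t=cam("top");s=cam("side")
A=lambda x,y:(130+x/3-.33,90+y/3-.33)
P=[onz(t,*A(*p),.05) for p in [(217,208),(318,232),(265,442),(157,415)]]
for p in P: print(p.round(4))
print("ledge c",np.mean(P,0))
m=cv2.inRange(cv2.cvtColor(s["frame"],cv2.COLOR_RGB2HSV),(5,150,60),(25,255,255))
m[:250]=0;m[:,:340]=0
v,u=np.nonzero(m);print("honey side extents",u.min(),u.max(),v.min(),v.max())
uc=(u.min()+u.max())/2
print("bottom front", onz(s,uc,v.max()+.5,0).round(4))
B=lambda x,y:(200+x/4-.375,150+y/4-.375)
print([onz(s,*B(*p),.05).round(4) for p in [(75,172),(378,184),(368,270),(42,248)]])
E
```

```text
time: 8.05
position: [0.685, 0.0887, 0.2191]
eef_rot: [179.9, -0.5, 76.5]
ft_force: [-1.2, 0.4, -1.4]
grip_width: 0.0869
[0.68495285 0.08871081 0.2191129 ] [179.88843794  -0.45394601  76.50290827]
[0.6087 0.3982 0.05  ]
[0.5825 0.2963 0.05  ]
[0.3719 0.3486 0.05  ]
[0.3994 0.4543 0.05  ]
ledge c [0.49062435 0.37436254 0.05      ]
honey side extents 348 376 255 296
bottom front [0.6859 0.0515 0.    ]
[array([0.4016, 0.45  , 0.05  ]), array([0.6163, 0.4038, 0.05  ]), array([0.5855, 0.294 , 0.05  ]), array([0.3766, 0.3485, 0.05  ])]
```

```bash
python3 -m handwheel '0.004 -0.0105 -0.03 0 0 -0.7; 0.004 -0.0105 -0.07 0 0 -0.7; 0.004 -0.0105 -0.1 0 0 -0.7; 0.004 -0.0105 -0.12 0 0 -0.7; 0.004 -0.0105 -0.12 0 0 -0.7; 0.004 -0.0105 -0.12 0 0 -0.7'
python3 - <<'E'
from m import *
s=cam("side");crop(s,270,150,430,310,4,"pics/s7.png")
S=sense();print(S["position"],S["eef_rot"])
E
```

```text
time: 8.75
position: [0.6898, 0.0766, 0.0996]
eef_rot: [179.8, -0.4, 75.7]
ft_force: [0.2, 0.9, -0.3]
grip_width: 0.0871
[0.69045217 0.07679291 0.10063989] [179.74800181  -0.46747823  75.6660962 ]
```

View pics/s7.png

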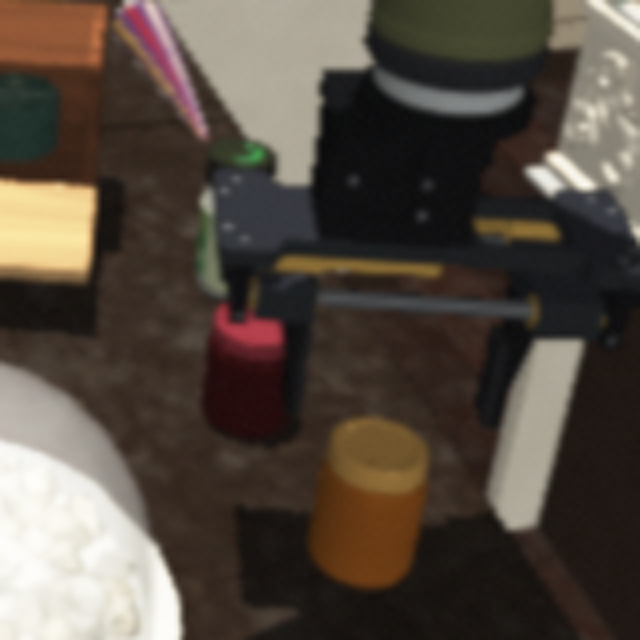

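The fingers straddle the jar with room on both sides and are clear of the red jar. Descending and closing.

```bash
python3 -m handwheel '-0.001 0.001 -0.03 0 0 0; -0.001 0.001 -0.06 0 0 0; -0.001 0.001 -0.071 0 0 0; -0.001 0.001 -0.071 0 0 0; -0.001 0.001 -0.071 0 0 0'
python3 -m handwheel '0 0 0 0 0 0; 0 0 0 0 0 0; 0 0 0 0 0 0; 0 0 0 0 0 0; 0 0 0 0 0 0; 0 0 0 0 0 0; 0 0 0 0 0 0' 0.04 25
```

```text
time: 9.3
position: [0.6907, 0.0781, 0.0316]
eef_rot: [179.6, -0.5, 75.7]
ft_force: [-0.1, 0.2, -0.2]
grip_width: 0.087
time: 10.0
position: [0.6903, 0.0782, 0.0317]
eef_rot: [179.7, -0.5, 75.7]
ft_force: [-1.8, 0.4, 2.3]
grip_width: 0.0523
```

```bash
python3 -m handwheel '0 0 0.01 0 0 0; 0 0 0.03 0 0 0; 0 0 0.06 0 0 0; 0 0 0.095 0 0 0; 0 0 0.13 0 0 0; 0 0 0.155 0 0 0; 0 0 0.17 0 0 0; 0 0 0.17 0 0 0'
python3 - <<'E'
from m import *
s=cam("side");crop(s,270,50,430,310,2.2,"pics/s8.png")
S=sense();print(S["position"],S["eef_rot"],S["grip_width"],S["ft_force"])
E
```

```text
time: 10.8
position: [0.6915, 0.0786, 0.2041]
eef_rot: [179.4, -0.6, 75.7]
ft_force: [1.0, 0.1, -3.1]
grip_width: 0.0519
[0.69050029 0.0782926  0.20190254] [179.60764311  -0.52066734  75.67152197] 0.052239479117560585 [-0.03927734 -0.37943248 -3.08401479]
```

View pics/s8.png

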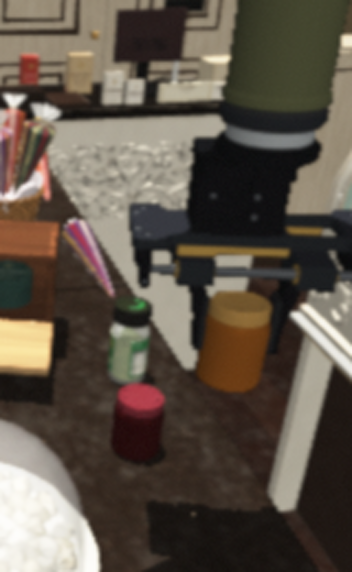

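The honey jar is held upright. Carrying it over the ledge.

```bash
python3 -m handwheel '-0.006 0.011 0.01 0 0 0; -0.02 0.038 0.015 0 0 0; -0.039 0.073 0.015 0 0 0; -0.059 0.111 0.015 0 0 0; -0.079 0.149 0.015 0 0 0; -0.099 0.187 0.015 0 0 0; -0.118 0.222 0.015 0 0 0; -0.134 0.252 0.015 0 0 0; -0.145 0.273 0.015 0 0 0; -0.15 0.283 0.015 0 0 0'
python3 -m handwheel '0 0 0 0 0 0;0 0 0 0 0 0'
python3 - <<'E'
from m import *
S=sense();print(S["position"],S["eef_rot"],S["grip_width"])
E
```

```text
time: 11.85
position: [0.5367, 0.3648, 0.216]
eef_rot: [179.8, -0.5, 76.0]
ft_force: [-0.7, 0.1, -2.3]
grip_width: 0.0519
time: 12.05
position: [0.5365, 0.3642, 0.2153]
eef_rot: [179.8, -0.4, 76.0]
ft_force: [0.5, -1.1, -2.3]
grip_width: 0.0521
[0.53649742 0.36415549 0.21526268] [179.82223424  -0.42705166  75.99842119] 0.05211126411755203
```

```bash
python3 -m handwheel '0.004 -0.0025 -0.015 0 0 0; 0.004 -0.0025 -0.045 0 0 0; 0.004 -0.0025 -0.08 0 0 0; 0.004 -0.0025 -0.105 0 0 0; 0.004 -0.0025 -0.118 0 0 0; 0.004 -0.0025 -0.123 0 0 0; 0.004 -0.0025 -0.123 0 0 0; 0.004 -0.0025 -0.123 0 0 0'
python3 - <<'E'
from m import *
s=cam("side");crop(s,190,90,330,240,4,"pics/s9.png")
t=cam("top");crop(t,130,110,300,260,4,"pics/t9.png")
S=sense();print(S["position"],S["eef_rot"],S["grip_width"],S["ft_force"])
E
```

```text
time: 12.85
position: [0.5415, 0.3621, 0.0936]
eef_rot: [179.7, -0.5, 76.0]
ft_force: [-0.4, -0.3, -2.7]
grip_width: 0.0518
[0.54134319 0.36232474 0.09386475] [179.71379105  -0.53562171  75.99580125] 0.052215958860410576 [-0.06601853  0.54068226 -2.81104437]
```

View pics/s9.png

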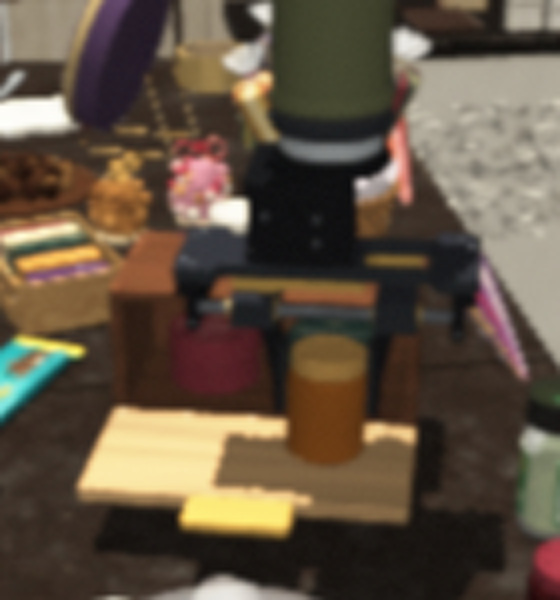

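View pics/t9.png

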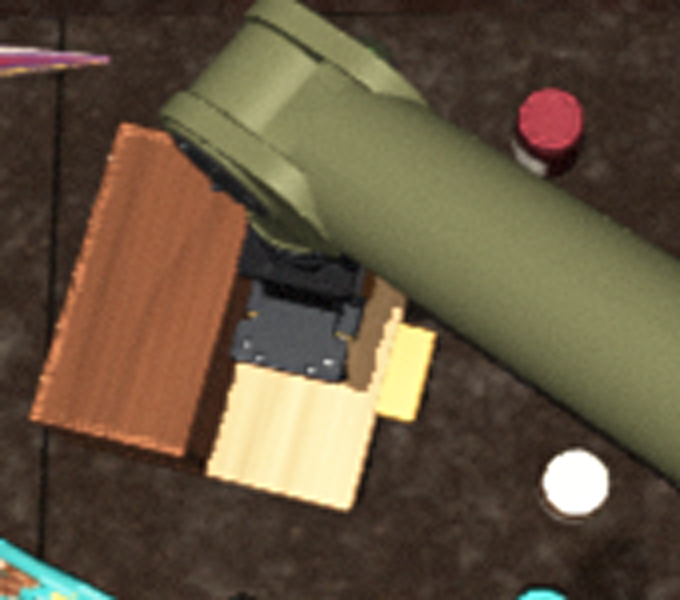

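The jar hangs about 12 mm above the right half of the ledge, and the gripper clears the cabinet. Easing down.

```bash
python3 -m handwheel '0 0 -0.004 0 0 0; 0 0 -0.008 0 0 0; 0 0 -0.0105 0 0 0; 0 0 -0.0105 0 0 0; 0 0 -0.0105 0 0 0'; python3 -m handwheel '0 0 -0.001 0 0 0; 0 0 -0.0015 0 0 0; 0 0 -0.0015 0 0 0'
```

```text
time: 13.45
position: [0.5412, 0.3623, 0.0831]
eef_rot: [179.7, -0.5, 76.0]
ft_force: [-0.7, 0.6, -2.2]
grip_width: 0.052
time: 13.75
position: [0.5412, 0.3623, 0.0817]
eef_rot: [179.7, -0.5, 76.0]
ft_force: [-0.1, -0.5, -2.2]
grip_width: 0.0521
```

```bash
python3 -m handwheel '0 0 -0.001 0 0 0; 0 0 -0.001 0 0 0'; python3 -m handwheel '0 0 -0.001 0 0 0; 0 0 -0.001 0 0 0'
```

```text
time: 13.95
position: [0.5413, 0.3624, 0.0815]
eef_rot: [179.7, -0.5, 76.0]
ft_force: [-1.8, -3.3, 4.3]
grip_width: 0.0516
time: 14.15
position: [0.5414, 0.3624, 0.0815]
eef_rot: [179.7, -0.5, 76.0]
ft_force: [-2.8, -3.0, 5.6]
grip_width: 0.0521
```

The jar is in contact at z 0.0815. Releasing and rising straight up.

```bash
python3 -m handwheel '0 0 0 0 0 0; 0 0 0 0 0 0; 0 0 0 0 0 0; 0 0 0 0 0 0; 0 0 0 0 0 0' 0.08 25; python3 -m handwheel '0 0 0.01 0 0 0; 0 0 0.03 0 0 0; 0 0 0.06 0 0 0; 0 0 0.1 0 0 0; 0 0 0.15 0 0 0; 0 0 0.19 0 0 0; 0 0 0.19 0 0 0'
python3 - <<'E'
from m import *
s=cam("side");crop(s,190,90,330,240,4,"pics/s10.png")
S=sense();print(S["position"],S["eef_rot"],S["grip_width"],S["ft_force"],S["q"])
E
```

```text
time: 14.65
position: [0.5414, 0.3624, 0.0814]
eef_rot: [179.7, -0.5, 76.0]
ft_force: [0.6, -0.6, 0.5]
grip_width: 0.0783
time: 15.35
position: [0.5432, 0.3652, 0.2795]
eef_rot: [179.2, -1.0, 76.0]
ft_force: [0.5, 1.0, 0.3]
grip_width: 0.08
[0.54233504 0.36408033 0.27591007] [179.39572802  -0.82372548  76.01723457] 0.08029277759678365 [-0.28122968  0.35471147 -1.02103302] [ -2.35607721  22.75811674 -46.02477788  77.64533006  16.33107892
  85.25561736 -61.13950536]
```

View pics/s10.png

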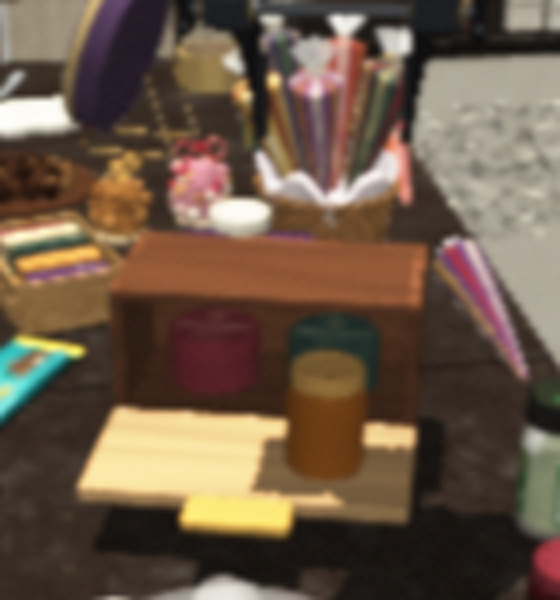

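The honey jar stands upright on the right half of the ledge. Now to the cream jar, turning about 25° so the gripper body stays clear of the dome.

```bash
python3 -m handwheel '-0.015 -0.015 0 0 0 2; -0.035 -0.04 0 0 0 5; -0.055 -0.065 0 0 0 9; -0.075 -0.09 0 0 0 13; -0.095 -0.11 0 0 0 17; -0.115 -0.13 0 0 0 21; -0.13 -0.15 -0.02 0 0 25; -0.145 -0.167 -0.05 0 0 25; -0.152 -0.176 -0.08 0 0 25; -0.1535 -0.1775 -0.1 0 0 25' 0.087
python3 -m handwheel '0 0 0 0 0 0;0 0 0 0 0 0'
python3 - <<'E'
from m import *
s=cam("side");crop(s,60,0,360,384,1.8,"pics/s11.png")
t=cam("top");crop(t,130,110,460,384,2.4,"pics/t11.png")
S=sense();print(S["position"],S["eef_rot"],S["grip_width"],S["ft_force"],S["q"])
E
```

```text
time: 16.4
position: [0.3866, 0.184, 0.173]
eef_rot: [179.6, -0.7, 100.9]
ft_force: [0.6, -0.7, -0.4]
grip_width: 0.0871
time: 16.6
position: [0.3859, 0.1837, 0.1726]
eef_rot: [179.7, -0.7, 100.9]
ft_force: [-0.2, -0.2, -0.2]
grip_width: 0.0871
[0.38730612 0.18456241 0.17396809] [179.51533455  -0.71572309 100.89619422] 0.08706270949598513 [-0.36988167  0.36377948  0.22224101] [ 20.63124392  -8.23348466 -44.87993863 115.41740577  -6.80184688
  69.92979294 -10.78250985]
```

View pics/s11.png

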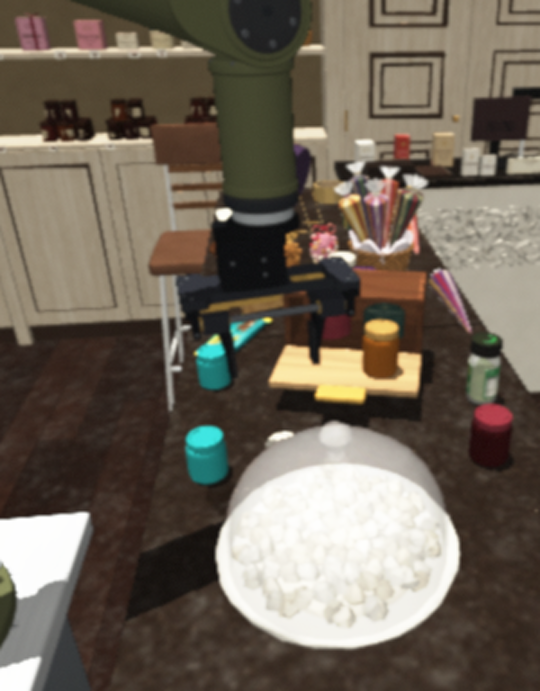

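View pics/t11.png

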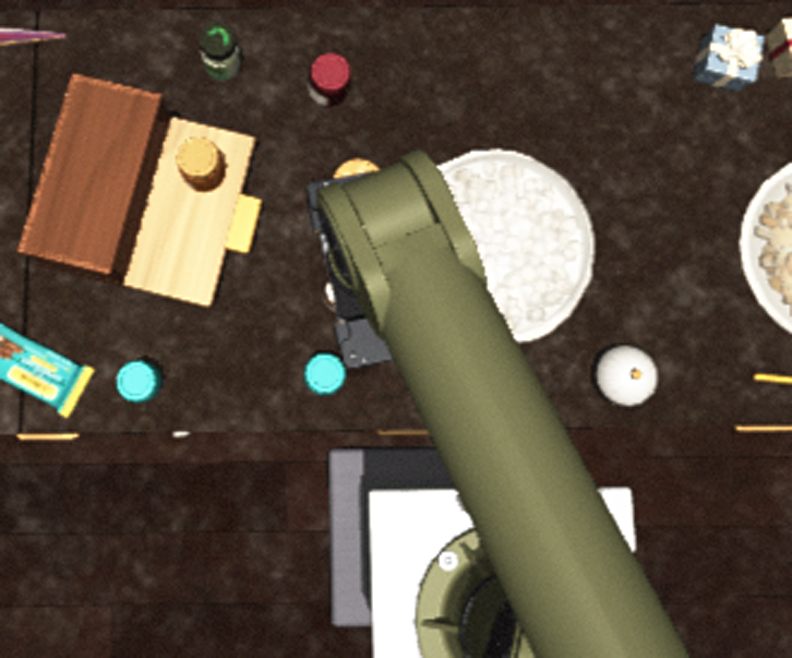

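The forearm is well above the dome and the gripper clears it. The honey jar is wholly on the ledge. Descending over the cream jar.

```bash
python3 -m handwheel '0.0015 0.002 -0.02 0 0 0; 0.0015 0.002 -0.05 0 0 0; 0.0015 0.002 -0.075 0 0 0; 0.0015 0.002 -0.088 0 0 0; 0.0015 0.002 -0.09 0 0 0; 0.0015 0.002 -0.09 0 0 0'
python3 - <<'E'
from m import *
s=cam("side");crop(s,130,110,290,270,4,"pics/s12.png")
w=cam("wrist");crop(w,0,0,512,384,1.5,"pics/w12.png")
S=sense();print(S["position"],S["eef_rot"],S["ft_force"],S["q"])
E
```

```text
time: 17.3
position: [0.3895, 0.1871, 0.0847]
eef_rot: [179.5, -0.8, 100.9]
ft_force: [-0.0, 0.8, 0.4]
grip_width: 0.0868
[0.38992344 0.18705253 0.0852452 ] [179.38665688  -0.72614173 100.89672248] [ 0.08410179 -0.08023796  0.33649294] [ 19.85796866  -0.3208911  -47.77543116 121.1097198   -0.8842
  58.30988807 -16.5665643 ]
```

View pics/s12.png

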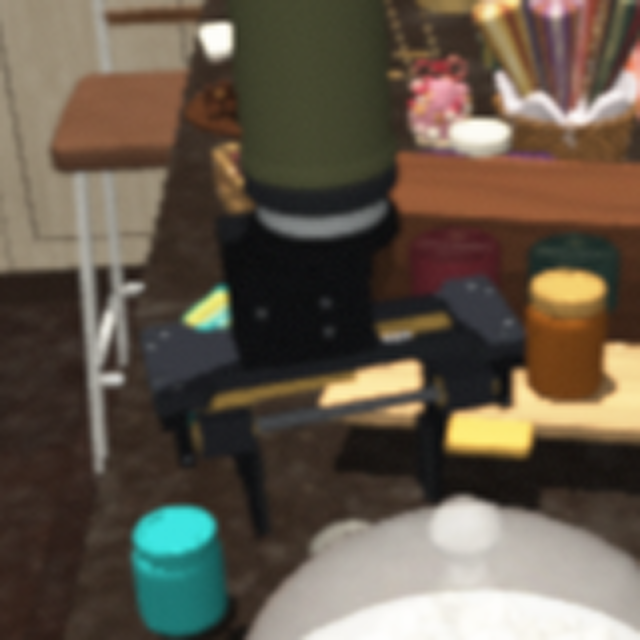

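View pics/w12.png

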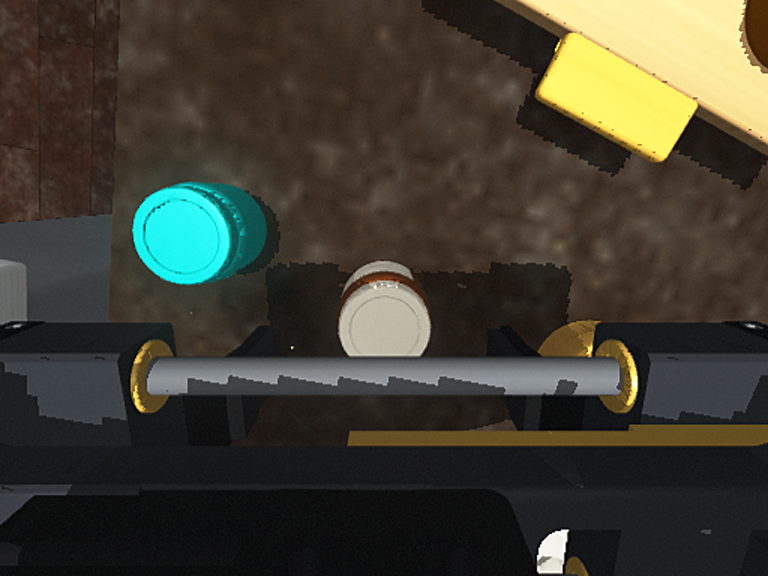

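The white-lidded caramel jar sits midway between the fingers (lid about (384,325) in the crop). The turquoise jar is clear.

Run:
```python
from m import *
w=cam("wrist");print(onz(w,384/1.5-.2,322/1.5-.2,.06))
print(sense()["position"])
```

```text
[0.39022936 0.1915827  0.06      ]
[0.38988568 0.18699306 0.08521505]
```

```bash
python3 -m handwheel '-0.0005 0.001 -0.025 0 0 0; -0.0005 0.001 -0.05 0 0 0; -0.0005 0.001 -0.062 0 0 0; -0.0005 0.001 -0.062 0 0 0; -0.0005 0.001 -0.062 0 0 0'
python3 -m handwheel '0 0 0 0 0 0; 0 0 0 0 0 0; 0 0 0 0 0 0; 0 0 0 0 0 0; 0 0 0 0 0 0; 0 0 0 0 0 0; 0 0 0 0 0 0' 0.036 25; python3 -c "
from station import *
print(sense()['q'])"
```

```text
time: 17.95
position: [0.3899, 0.1883, 0.0239]
eef_rot: [179.3, -0.7, 100.9]
ft_force: [-0.2, 0.4, 0.7]
grip_width: 0.0868
time: 18.65
position: [0.39, 0.1883, 0.024]
eef_rot: [179.3, -0.7, 100.9]
ft_force: [0.3, -1.1, 0.8]
grip_width: 0.0481
[ 17.9919364    6.97561366 -48.13505214 124.1368785    6.11541339
  50.48080668 -22.86435034]
```

```bash
python3 -m handwheel '0 0 0.01 0 0 0; 0 0 0.03 0 0 0; 0 0 0.06 0 0 0; 0 0 0.095 0 0 0; 0 0 0.13 0 0 0; 0 0 0.155 0 0 0; 0 0 0.17 0 0 0; 0 0 0.18 0 0 0; 0 0 0.18 0 0 0'
python3 - <<'E'
from m import *
s=cam("side");crop(s,130,60,290,270,2.8,"pics/s13.png")
S=sense();print(S["position"],S["eef_rot"],S["grip_width"],S["ft_force"])
E
```

```text
time: 19.55
position: [0.3906, 0.1887, 0.2052]
eef_rot: [179.2, -0.7, 100.9]
ft_force: [-0.1, -0.1, -1.1]
grip_width: 0.0483
[0.38997676 0.18840194 0.20411816] [179.30476793  -0.72205537 100.90410204] 0.04785654650998784 [-0.36172312 -0.8710432  -1.64212976]
```

View pics/s13.png

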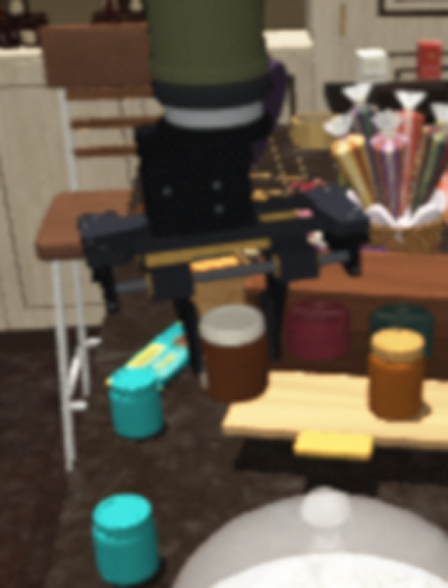

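The cream jar is held upright. Carrying it over the left half of the ledge and turning back.

```bash
python3 -m handwheel '0.002 0.007 0.01 0 0 -1; 0.007 0.026 0.01 0 0 -4; 0.014 0.05 0.01 0 0 -7; 0.021 0.077 0.01 0 0 -10; 0.028 0.104 0.01 0 0 -13; 0.035 0.131 0.01 0 0 -16; 0.042 0.157 0.01 0 0 -20; 0.048 0.179 0.01 0 0 -23; 0.052 0.192 0.01 0 0 -25; 0.0535 0.198 0.01 0 0 -25'
python3 -m handwheel '0 0 0 0 0 0;0 0 0 0 0 0'
python3 -c "
from station import *
S=sense();print(S['position'],S['eef_rot'],S['grip_width'])"
```

```text
time: 20.6
position: [0.4424, 0.3874, 0.2122]
eef_rot: [179.5, -0.7, 76.0]
ft_force: [0.1, -0.3, -1.9]
grip_width: 0.0481
time: 20.8
position: [0.4419, 0.3866, 0.2113]
eef_rot: [179.6, -0.6, 76.1]
ft_force: [-0.1, -0.6, -1.8]
grip_width: 0.0479
[0.44186049 0.38661881 0.21126208] [179.58862146  -0.56563415  76.06089767] 0.047892408674630293
```

```bash
python3 -m handwheel '0.0015 0 -0.015 0 0 0; 0.0015 0 -0.045 0 0 0; 0.0015 0 -0.08 0 0 0; 0.0015 0 -0.105 0 0 0; 0.0015 0 -0.12 0 0 0; 0.0015 0 -0.125 0 0 0; 0.0015 0 -0.125 0 0 0; 0.0015 0 -0.125 0 0 0'
python3 - <<'E'
from m import *
s=cam("side");crop(s,190,90,330,240,4,"pics/s14.png")
S=sense();print(S["position"],S["eef_rot"],S["grip_width"],S["ft_force"])
E
```

```text
time: 21.6
position: [0.4441, 0.3873, 0.0875]
eef_rot: [179.5, -0.7, 76.1]
ft_force: [-0.3, 0.4, -1.5]
grip_width: 0.0481
[0.44414658 0.38740785 0.08769389] [179.49479236  -0.6774867   76.05957578] 0.048038793557917174 [-1.14196039 -0.00774403 -0.80247154]
```

View pics/s14.png

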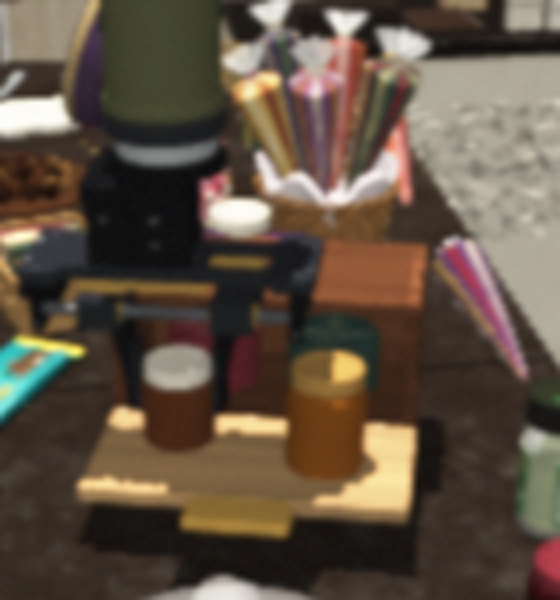

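The cream jar hovers over the left part, with a clear gap to the honey jar. Easing down.

```bash
python3 -m handwheel '0 -0.001 -0.004 0 0 0; 0 -0.001 -0.009 0 0 0; 0 -0.001 -0.0125 0 0 0; 0 -0.001 -0.0125 0 0 0; 0 -0.001 -0.0125 0 0 0'; python3 -m handwheel '0 0 -0.001 0 0 0; 0 0 -0.001 0 0 0'; python3 -m handwheel '0 0 -0.001 0 0 0; 0 0 -0.001 0 0 0'
```

```text
time: 22.15
position: [0.444, 0.3864, 0.075]
eef_rot: [179.5, -0.7, 76.1]
ft_force: [-0.6, 0.3, -1.3]
grip_width: 0.048
time: 22.35
position: [0.4441, 0.3865, 0.0741]
eef_rot: [179.5, -0.7, 76.1]
ft_force: [-0.7, -0.6, -2.7]
grip_width: 0.0482
time: 22.55
position: [0.4442, 0.3867, 0.074]
eef_rot: [179.5, -0.7, 76.1]
ft_force: [-1.7, -2.2, 4.9]
grip_width: 0.0484
```

```bash
python3 -m handwheel '0 0 0 0 0 0; 0 0 0 0 0 0; 0 0 0 0 0 0; 0 0 0 0 0 0; 0 0 0 0 0 0' 0.075 25; python3 -m handwheel '0 0 0.01 0 0 0; 0 0 0.03 0 0 0; 0 0 0.06 0 0 0; 0 0 0.1 0 0 0; 0 0 0.15 0 0 0; 0 0 0.19 0 0 0; 0 0 0.2 0 0 0'
python3 -m handwheel '0 -0.03 0 0 0 0; 0.01 -0.08 0 0 0 0; 0.02 -0.13 0 0 0 0; 0.04 -0.18 0 0 0 0; 0.06 -0.22 0 0 0 0; 0.07 -0.24 0 0 0 0; 0.07 -0.24 0 0 0 0;0.07 -0.24 0 0 0 0'
python3 - <<'E'
from m import *
s=cam("side");crop(s,170,90,400,310,2.6,"pics/s15.png")
t=cam("top");crop(t,130,110,330,290,4,"pics/t15.png")
S=sense();print(S["position"],S["ft_force"],S["time"])
E
```

```text
time: 23.05
position: [0.4441, 0.3866, 0.0739]
eef_rot: [179.5, -0.7, 76.1]
ft_force: [-0.1, -0.9, -0.1]
grip_width: 0.0735
time: 23.75
position: [0.4452, 0.3889, 0.2799]
eef_rot: [179.2, -1.1, 76.1]
ft_force: [0.3, 0.3, 1.0]
grip_width: 0.0753
time: 24.55
position: [0.5148, 0.1491, 0.2797]
eef_rot: [179.2, -1.1, 76.1]
ft_force: [-1.0, 0.8, -0.6]
grip_width: 0.0749
[0.51433047 0.15083191 0.27998417] [-0.05125496 -0.04606734  0.23065601] 24.65
```

View pics/s15.png

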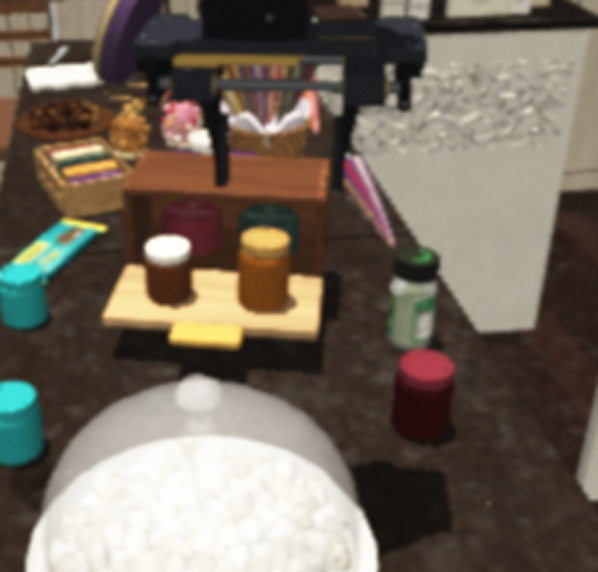

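View pics/t15.png

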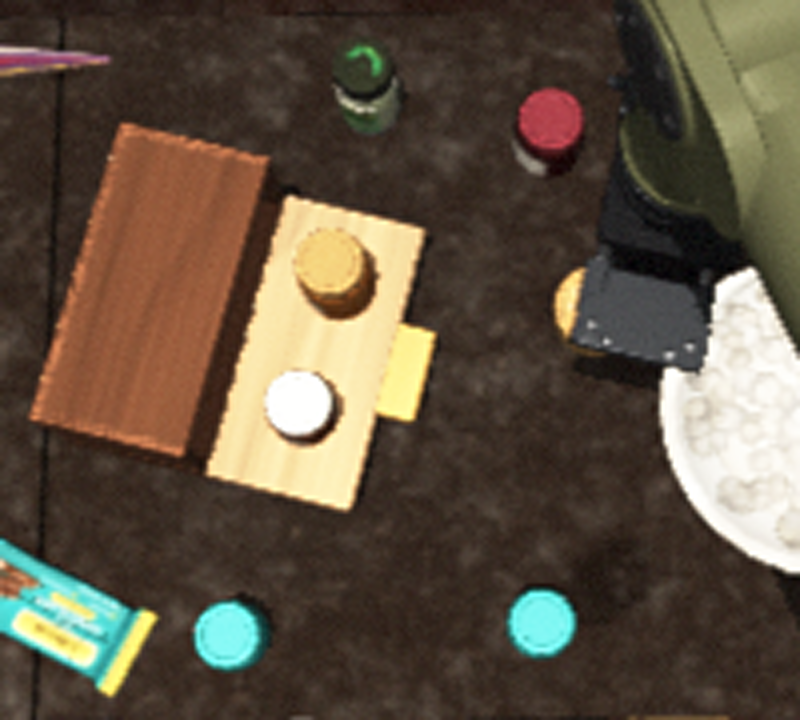

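Both jars stand upright, side by side and wholly on the level ledge. The red jar, sprinkle jar and tin are where they were, and the gripper is clear. Handing in.

```bash
python3 -c "
from station import *
print(job_done())"
```

```text
the job is handed in; nothing more can be done
None
```

The job is handed in, at about 24.7 s on the robot's clock. I pulled the flap down by its tab to the level stop, then set the honey jar on the right half of the ledge and the small cream jar on the left.

- **Flap:** at the stop, z stayed at 50.3 mm while the force rose to 13 N. Its measured ledge centre matched the expected hinge position.
- **Jars:** I lowered both until I felt light contact (about 5 N) before releasing. The final side and top pictures show both upright and wholly on the flap, about 5 cm apart.
- **Left alone:** the red jar, sprinkle jar and turquoise jars look unmoved in the last pictures. The tin was partly hidden by the gripper in that top view, but its visible edge was in place. The gripper was clear of everything.
- **Disagreements:** the wrist and top cameras put the cream jar about 5 mm apart, so I gripped in between and the grasp held. The grip width read about 2 mm under the stated diameter on both jars.

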